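# Filter in, alignment target out

### The job

Alignment is finished: make the beam line on the optical rail ready for the measurement by light touches of the fingertips. First press the top of the filter slide straight down until it is fully home, so that its dark glass sits in the beam before the beam is let through; then push the flat square alignment target over, away from the robot, until it drops flat out of the beam. Grip and lift nothing, touch gently, leave the thick round lens standing in the beam, and do not disturb the loose things around the rail.

Things in the scene. Friction and masses are not known exactly. Their poses are not given: they have to be found in the camera images.
- microscope_head: Fixed, keep clear: video microscope on the dark blue monochromator, on the right behind the rail. Together they reach from 0.44 m ahead of the robot to 0.62 m, from 0.14 to 0.34 m to its right, and 0.65 m high, so come to the rail from the robot's side, not across them. Their camera hangs at 0.49 to 0.55 m ahead, 0.06 to 0.16 m right, 0.11 to 0.22 m high.
- post_stand: Fixed, keep clear: tall steel post (0.8 m) with a clamp and black lever, on the left behind the rail. Post at 0.49 m ahead of the robot, 0.20 m to its left; lever and clamp reach from 0.42 to 0.53 m ahead, 0.16 to 0.28 m left, 0.11 to 0.26 m high.
- rail: Aluminium optical rail screwed to the breadboard, 46 mm wide, 236 mm long, top 15 mm high; origin on the board. Its y is the beam (120 mm high), roughly to the robot's left; its x is across, away from the robot; z up. Black lens tube (30 mm across, axis 120 mm high) at its right end. Three mounts clamped on it in any order, at y about -62, 0, +62 mm.
- filter_guide: Fixed mount of the filter slide: black upright guide frame 50 mm across the rail, 16 mm along it, top 132 mm high. Origin on the board under its centre; axes like the rail's.
- filter_pad (a point): Centre of the upper face of the rubber finger cap on the filter slide (34 mm across the rail, 16 mm along it, 8 mm thick), 164.5 mm above the board when the slide is up, 144.5 mm when fully down. The rubber gives 1 mm for each 3 N, up to 6 mm. z up.
- filter (a joint): How far the filter slide (bright plate with two holes, one with dark glass) is pressed down in its guide, m: 0 = up, 0.020 = fully home on a stop, which should be met slowly and with under 20 N. Starts up to 4 mm down. Friction of 3 N; it stays where it is left.
- target_mount: Fixed mount of the alignment target: black hinge on a short post. Origin on the board under its centre; axes like the rail's. Its hinge runs along the beam (y), 88 mm above the board, over the origin.
- target_edge (a point): On the alignment target (flat black square plate, 44 x 44 mm, 6 mm thick along the beam, engraved cross and rings, standing in the beam with its top 142 mm high): middle of its near upright edge, 10 mm below the top, 44 mm above the hinge and 22 mm nearer the robot. Moves with the plate; its x axis points away from the robot while the plate stands.
- target (a joint): Fold angle of the alignment target, rad: 0 = upright in the beam, 1.571 = flat, folded away from the robot (its top goes over to +x of its mount). A light spring stands it back up below about 0.45; beyond about 0.6 it drops flat by its own weight and stays. Under 1 N at the top edge tips it.
- lens_mount: Fixed mount of the lens, which is to be left alone: same hinge and post as the target's. Origin on the board under its centre; axes like the rail's.
- lens_top (a point): Topmost point of the lens cell (thick round black barrel, 44 mm across, 22 mm long along the beam, with a glass lens), 142 mm above the board.
- lens (a joint): Fold angle of the lens, rad: 0 = upright in the beam, where it must stay; same spring hinge as the target's, so a knock folds it.
- tweezers: Leave alone: steel tweezers, 123 x 13 x 9 mm, lying near the front edge, right of the vial. Origin at the centre of its underside.
- hex_key_5: Leave alone: hex key, 88 x 31 x 5 mm, lying in front of the post stand. Origin at the centre of its underside.
- driver: Leave alone: ball driver with orange handle, 157 x 24 x 25 mm, lying behind the rail. Origin at the centre of its underside.
- spare_mirror: Leave alone: small black mirror mount with two brass adjusters, 38 x 42 x 47 mm, standing behind the rail. Origin at the centre of its underside.
- vial: Leave alone: glass vial with a white cap, 16 mm across, 45 mm tall, standing to the right of the rail's right end. Origin at the centre of its underside.
- screw: Leave alone: M6 cap screw standing on its head, 10 mm across, 26 mm tall, behind the rail. Origin at the centre of its underside.

How it is judged:
By the outcome, as a careful person would: the job done as asked, in the order asked, and still so for the second after the job is handed in, with the robot touching nothing.
It also fails if it takes over 43 s, if anything falls off the work surface, if the arm or the gripper's body presses on something with over 40 N, if the wrist force passes 120 N, or if a joint passes its speed limit or range.

### The arm

A 6-joint arm with a two-finger parallel gripper is mounted at the origin on a cart in front of the work surface, level with it; the furniture and walls round the work are solid. World frame = base frame: x ahead of the robot, y to its left, z up, the work surface at z = 0. Lengths are in mm, angles in rad, forces in N, time in s.
With the tool pointing down it reaches from about 400 to 925 mm from the base axis. Payload 12.5 kg.
Tool frame: the origin (TCP) lies midway between the tips of the shut fingers; the grasp point (between the pads) lies 19 mm behind it (env.tcp_to_grasp is the distance from the TCP to the grasp point, in mm); z points along the fingers, y is the line along which they close (so a half turn about z gives the same grasp; the last joint's range is limited). The gripper opens to 95 mm and grips with 3 to 60 N. Pads are 20 mm wide; open, the fingers measure 119 mm over their backs; the gripper's body (75 mm by 180 mm) begins 59 mm behind the grasp point.
Start: joints at [-1.395, 0.491, 1.559, -0, 1.092, -0.106], TCP at [173.826, -600.359, 214.661] pointing down, gripper open.
Joint ranges: [-3.1, 3.1], [-0.84, 2.19], [0.05, 2.79], [-1.13, 4.28], [0.06, 2.93], [-2.69, 2.69]. Speed limits (rad/s): [2.22, 2.22, 2.79, 3.14, 3.14, 3.14].

### API

Orientations are given as [roll, pitch, yaw] about the fixed x, y, z axes, in that order (R = Rz(yaw) Ry(pitch) Rx(roll)).
In Python, from cell import env gives the robot as it stands. The module is installed in compiled form; this text tells all that it offers.
- The arm moves only by the tool step_arm, never from a script. Its argument "plan" is a list that holds one entry, the list of rows, each a list of 5 numbers: the shift along the tool's x, y, z in mm, then the turn about the tool's z in degrees, then the opening, from -1 (shut) to 1 (fully open). A call has 1 to 8 rows; each row is the pose to reach, as a shift and turn from the pose commanded when the call began, along the tool's axes at that moment; what a row does not reach only later rows make up. A row lasts 1/12 s, in which the tool goes at most 41.7 mm and 7.16 degrees, less where a joint would pass 70% of its speed; a pose out of reach is approached as far as the arm can. A call with a gripper value outside its range is refused whole. The fingers move at their own pace and stop on an object; the grip force is fixed at half the most. Time passes only in rows, so rows that repeat a pose let the fingers close. It gives the time, the measured TCP pose, the force, the opening and the grip force at its end, in the units of the state.
- env.state(): the state, without advancing time (a new reading comes with each control period).
- env.read_camera(name): name is "side" or "top"; returns the picture (480x640x3 uint8, blue, green, red); there is no depth.
- env.get_calibration(name): a dict with "K" (3x3 intrinsics, pixels), "D" ([k1, k2, p1, p2, k3] as OpenCV has them; the pictures are not rectified), "extrinsics" (4x4, takes a point from world to camera coordinates). Camera axes: x right, y up, looking along -z (the intrinsics and any distortion apply to the point x, -y, -z); pixel columns grow to the right and rows downward; lengths in mm; the calibration is good to about 2 mm. A picture is of the moment at which its call begins. get_calibration takes no time and is no camera call.
- env.job_done(): hands the job in; it is judged then, once.
The state is a dict: "t": time; "joints": joint angles; "qvel": joint speeds; "tau": joint torques, N m; "eef_pos": TCP position; "tcp_rot": TCP orientation; "ft_force": force on the tool from outside, world axes, zero at the start; "moment": the same for the moment, N m; "opening": opening from 0.0 (shut) to 1.0 (fully open); "grip_force": force on a finger pad.
Only numpy, scipy, OpenCV 4.12 (cv2) and the standard library are available. Lean on these libraries where they do the work, as an engineer would, in place of code of your own. Each camera call takes 0.05 s, during which the arm holds its last target. There are 200 camera calls.

## Working session

There is one attempt and no reset: what is moved stays moved. The work goes in short steps, Python scripts to look and compute and a tool call to move; the robot and the scene stay as the last step left them, time stands still between calls to the robot, and variables do not carry over. Pictures are saved under pics/ and viewed, at most 12 in all, crops included, and the job is handed in when it is done.

Besides the shell and the picture viewer there is one more tool, called after "Emit:" as name([rows], argument=value, ...), one row to a line, values as JSON. step_arm: Moves the arm, as the interface text tells. Its arguments: {"type":"object","properties":{"plan":{"type":"array"}},"required":["plan"]}

```bash
mkdir -p pics; cat > h.py <<'E'
import numpy as np,cv2
from cell import env
def P(name,pts):
    c=env.get_calibration(name);E=np.array(c["extrinsics"]);p=np.atleast_2d(pts)@E[:3,:3].T+E[:3,3]
    p=p*[1,-1,-1]
    return cv2.projectPoints(p.reshape(-1,1,3),np.zeros(3),np.zeros(3),np.array(c["K"]),np.array(c["D"],float))[0][:,0]
def ray(name,uv):
    c=env.get_calibration(name);E=np.array(c["extrinsics"])
    n=cv2.undistortPoints(np.array(uv,float).reshape(-1,1,2),np.array(c["K"]),np.array(c["D"],float))[:,0]
    d=np.c_[n[:,0],-n[:,1],-np.ones(len(n))]@E[:3,:3]
    o=-E[:3,:3].T@E[:3,3]
    return o,d
def onz(name,uv,z):
    o,d=ray(name,uv);return o+d*((z-o[2])/d[:,2])[:,None]
E
python3 - <<'E'
from h import *
for n in("side","top"):
    cv2.imwrite(f"pics/{n}0.png",env.read_camera(n)); print(n,ray(n,[[320,240]]))
s=env.state();print(s["eef_pos"],s["tcp_rot"],s["t"],s["opening"],s["ft_force"])
E
```

```text
side (array([ 17.28924318, 819.62572296, 680.44247418]), array([[ 0.45212415, -0.77434917, -0.44304642]]))
top (array([ 337.69429216,  -43.71091824, 1139.32588055]), array([[ 0.17328348, -0.01952341, -0.98474039]]))
[ 173.77184474 -600.1331674   214.09833391] [-3.14057775e+00 -1.01930201e-04  2.81777023e-01] 0.1 1.001012380202808 [ 0.53618034 -0.10957316  0.5586299 ]
```

View pics/top0.png

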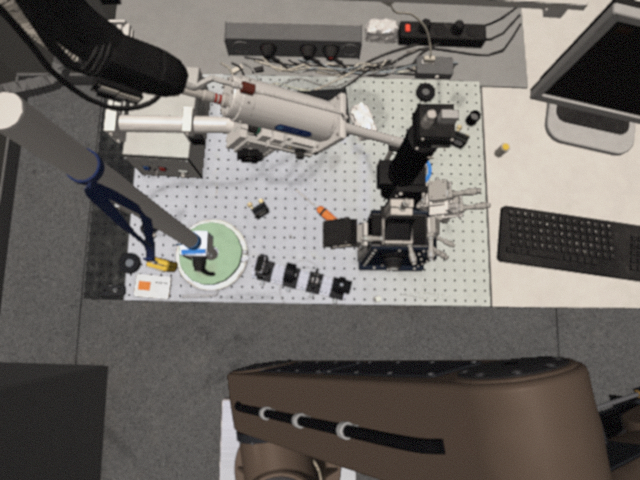

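View pics/side0.png

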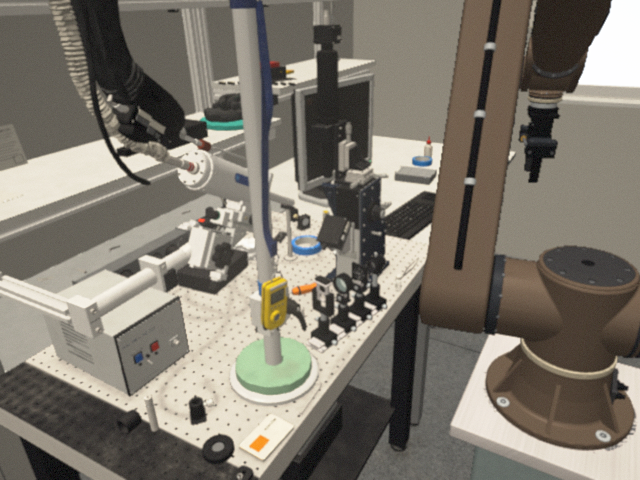

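The top view has the rail's mounts at about (263,267), (290,275), (315,281) and the tube at (341,288). In the side view they run from (325,315) to (375,290). I'll enlarge both areas.

```bash
python3 - <<'E'
from h import *
t=cv2.imread("pics/top0.png")[245:310,245:365];s=cv2.imread("pics/side0.png")[265:355,300:400]
cv2.imwrite("pics/t1.png",cv2.resize(t,None,fx=6.6,fy=6.6,interpolation=cv2.INTER_CUBIC))
cv2.imwrite("pics/s1.png",cv2.resize(s,None,fx=6.6,fy=6.6,interpolation=cv2.INTER_CUBIC))
E
```

```text
(no output)
```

View pics/t1.png

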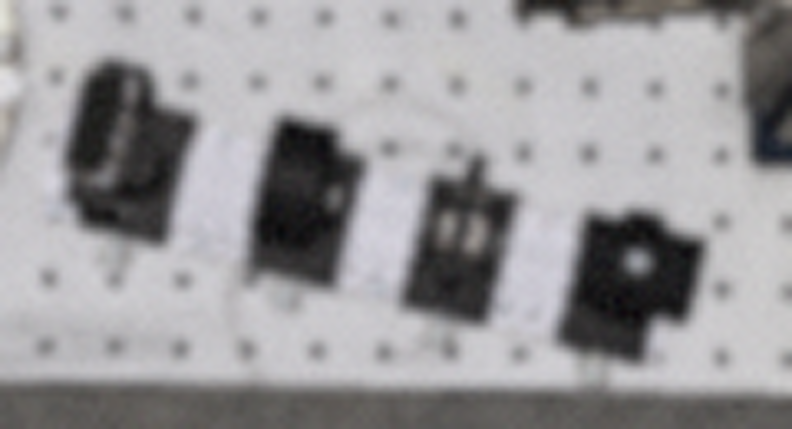

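View pics/s1.png

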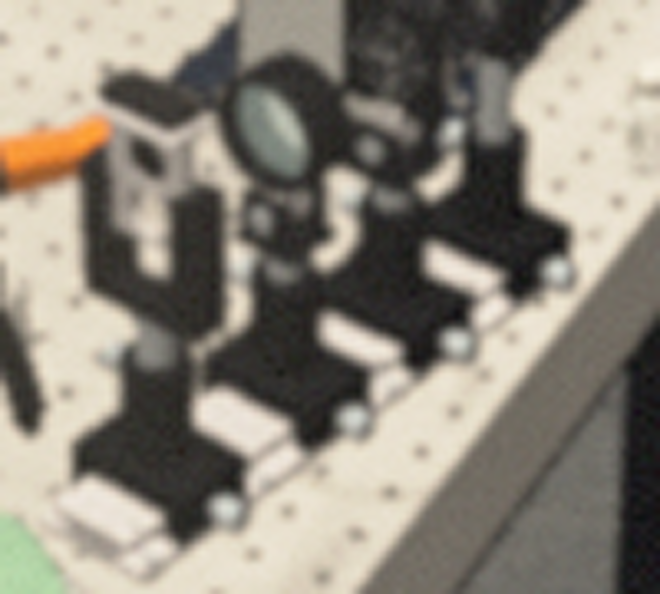

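The enlarged views show this order from left to right: filter slide (cap at t1 (110,125), s1 (153,100)), lens (t1 (305,180), s1 (280,122)), target (t1 (475,200), hidden behind the lens in s1), then tube. Next I'll locate them in the world frame.

```bash
python3 - <<'E'
from h import *
T=lambda p:(np.array(p,float)+.5)/6.6-.5+[245,245]
S=lambda p:(np.array(p,float)+.5)/6.6-.5+[300,265]
near=onz("top",T([(165,245),(250,265),(340,290),(405,300),(495,315),(560,335)]),15)
far=onz("top",T([(200,125),(365,165),(430,175),(520,205),(585,220)]),15)
def yaw(p):
    c=p-p.mean(0);d=np.linalg.svd(c[:,:2])[2][0];d*=np.sign(d[1]);return np.arctan2(-d[0],d[1])
print(near.round(1),far.round(1),yaw(near),yaw(far))
def tri(a,b):
    o1,d1=ray("top",[a]);o2,d2=ray("side",[b]);A=np.c_[d1[0],-d2[0]];k=np.linalg.lstsq(A,o2-o1,rcond=None)[0]
    p,q=o1+d1[0]*k[0],o2+d2[0]*k[1];return ((p+q)/2).round(1),np.linalg.norm(p-q).round(1)
print("cap",tri(T((108,125)),S((153,100))))
print("cap z163 from top",onz("top",[T((108,125))],163),"side",onz("side",[S((153,100))],163))
print("lens top z142 top view",onz("top",[T((305,175))],142))
print("target top",onz("top",T([(475,160),(460,235),(447,230),(475,230)]),142))
import itertools
for v,F in (("top",T),("side",S)):
    print(v,[np.round(onz(v,[F(p)],15)[0],1) for p in []])
E
```

```text
[[430.6  54.5  15. ]
 [423.8  23.1  15. ]
 [415.3 -10.1  15. ]
 [412.  -33.9  15. ]
 [407.1 -67.   15. ]
 [400.2 -90.9  15. ]] [[475.2  43.1  15. ]
 [461.5 -18.2  15. ]
 [458.2 -42.2  15. ]
 [447.7 -75.6  15. ]
 [442.6 -99.6  15. ]] -0.1983723564045022 -0.22524066203843393
cap (array([456.7,  61.5, 156.7]), np.float64(1.3))
cap z163 from top [[456.50937195  61.11179502 163.        ]] side [[450.70926607  70.46122248 163.        ]]
lens top z142 top view [[443.84050566  -1.52995292 142.        ]]
target top [[449.80634714 -57.02246662 142.        ]
 [425.12114184 -52.54926775 142.        ]
 [426.67841743 -48.27885328 142.        ]
 [426.84330898 -57.41482701 142.        ]]
top []
side []
```

```bash
python3 - <<'E'
from h import *
y=-0.212;X=np.array([np.cos(y),np.sin(y),0]);Y=np.array([-np.sin(y),np.cos(y),0]);O=np.array([441.5,1.,0])
w=lambda a,b,c:O+a*X+b*Y+[0,0,c]
box=lambda b,hx,hy,z:[w(a,b+d,z) for a,d in((-hx,-hy),(hx,-hy),(hx,hy),(-hx,hy))]
L=[(box(62,17,8,163),(0,0,255)),(box(-62,22,3,142),(0,255,0)),(box(0,23,118,15),(255,0,0)),(box(62,25,8,132),(0,255,255)),
 ([w(22*np.cos(t),0,120+22*np.sin(t))for t in np.linspace(0,6.28,20)],(255,0,255))]
out=[]
for n,f,r in(("top",(245,310,245,365),6.6),("side",(265,355,300,400),6)):
    im=cv2.resize(cv2.imread(f"pics/{n}0.png")[f[0]:f[1],f[2]:f[3]],None,fx=r,fy=r,interpolation=cv2.INTER_CUBIC)
    for pts,c in L:
        q=(P(n,pts)-[f[2],f[0]]+.5)*r-.5
        cv2.polylines(im,[q.round().astype(np.int32)],True,c,1)
    cv2.imwrite(f"pics/ov_{n}.png",im)
E
```

```text
(no output)
```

View pics/ov_top.png

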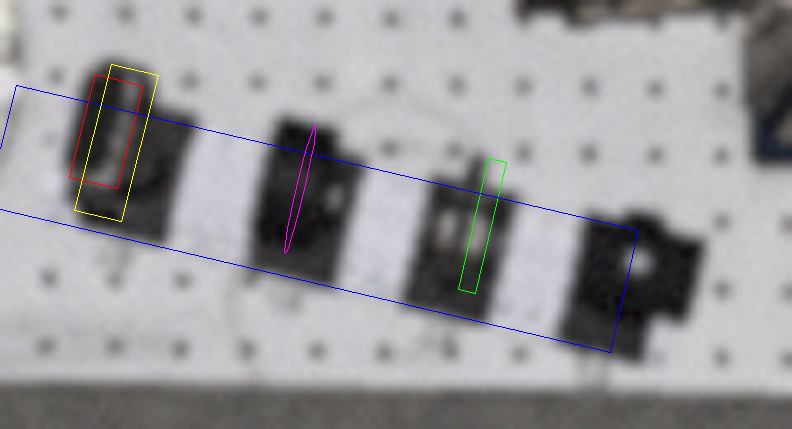

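View pics/ov_side.png

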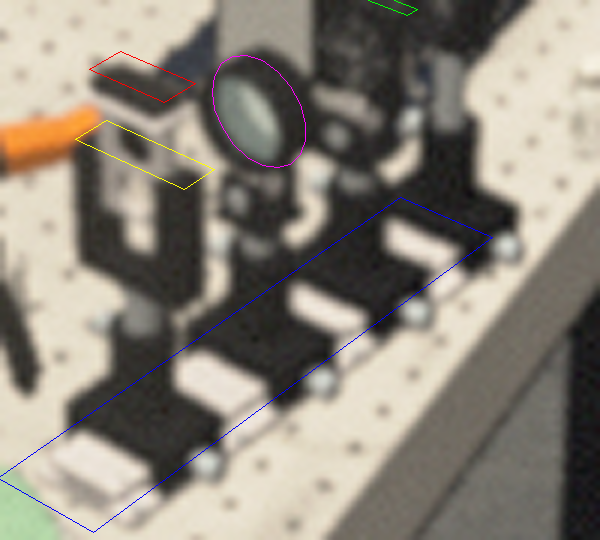

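Drawing the rough rail pose over the pictures fits well. The filter pad comes out at about (454.5, 61.6), with the cap roughly 4 mm lower than drawn (z≈160). The target sits about 5 mm left of where I drew it, at about (429.5, -55). I'll approach from the robot's side.

```bash
cat > to.py <<'E'
import sys
from h import *
# usage: to.py x y z yaw -> tool shift from current pose
s=env.state();p=np.array(s["eef_pos"]);ps=s["tcp_rot"][2];c,k=np.cos(ps),np.sin(ps)
print(s["t"],p.round(1),round(ps,3),np.round(s["ft_force"],1),np.round(s["joints"],2))
for a in sys.argv[1:]:
    x,y,z,w=map(float,a.split(","));d=np.array([x,y,z])-p
    print(a,np.round([c*d[0]+k*d[1],k*d[0]-c*d[1],-d[2],np.degrees(ps-w)],1))
E
python3 to.py 318,-270,270,0
```

```text
0.1 [ 173.8 -600.1  214.1] 0.282 [ 0.5 -0.1  0.6] [-1.39  0.49  1.56 -0.    1.09 -0.11]
318,-270,270,0 [ 230.3 -277.   -55.9   16.1]
```

Emit:
step_arm([
  [[20,-24,-20,4,-1],[48,-58,-40,8,-1],[78,-94,-56,12,-1],[106,-128,-56,16,-1],[134,-162,-56,16,-1],[160,-194,-56,16,-1],[184,-224,-56,16,-1],[208,-250,-56,16,-1]],
])

```text
t: 0.77
eef_pos: [300.4, -308.1, 270.6]
tcp_rot: [-3.142, 0.0, 0.002]
ft_force: [1.0, -0.2, 0.1]
opening: 0.497
grip_force: 0.0
```

```bash
python3 to.py 318,-270,270,0 376,-140,270,0 410,0,270,0
```

```text
0.7667 [ 300.4 -308.1  270.6] 0.002 [ 1.  -0.2  0.1] [-0.95  0.15  1.93 -0.    1.07  0.62]
318,-270,270,0 [ 17.7 -38.    0.6   0.1]
376,-140,270,0 [ 7.590e+01 -1.679e+02  6.000e-01  1.000e-01]
410,0,270,0 [ 1.102e+02 -3.079e+02  6.000e-01  1.000e-01]
```

Emit:
step_arm([
  [[16,-34,0,0,-1],[34,-70,0,0,-1],[50,-106,0,0,-1],[66,-142,0,0,-1],[80,-180,0,0,-1],[92,-218,0,0,-1],[102,-256,0,0,-1],[108,-294,0,0,-1]],
])

```text
t: 1.43
eef_pos: [408.0, -13.9, 270.6]
tcp_rot: [3.142, -0.0, 0.003]
ft_force: [1.6, -0.8, -0.1]
opening: 0.005
grip_force: 0.0
```

```bash
python3 to.py 454.5,61.6,230,1.36
```

```text
1.4333 [408.  -13.9 270.6] 0.003 [ 1.6 -0.8 -0.1] [-0.2   0.11  1.97 -0.    1.06  1.37]
454.5,61.6,230,1.36 [ 46.7 -75.4  40.6 -77.8]
```

Emit:
step_arm([
  [[8,-13,0,-7,-1],[16,-26,0,-14,-1],[24,-40,0,-21,-1],[32,-54,0,-28,-1],[40,-66,0,-35,-1],[46,-74,0,-42,-1],[46.5,-75,10,-49,-1],[46.5,-75,20,-56,-1]],
])

```text
t: 2.1
eef_pos: [454.3, 59.8, 250.3]
tcp_rot: [3.141, -0.0, 0.987]
ft_force: [0.4, -0.4, -0.5]
opening: 0.006
grip_force: 0.0
```

Emit:
step_arm([
  [[0,0,5,-7,-1],[0,0,15,-14,-1],[0,0,25,-21,-1],[0,0,35,-22,-1],[0,0,45,-22,-1],[0,0,55,-22,-1],[0,0,65,-22,-1],[0,0,70,-22,-1]],
])

```text
t: 2.77
eef_pos: [453.5, 59.2, 179.5]
tcp_rot: [-3.14, 0.0, 1.364]
ft_force: [-0.6, 0.8, 0.4]
opening: 0.003
grip_force: 0.0
```

```bash
python3 to.py 454.5,61.6,170,1.36; python3 - <<'E'
from h import *
for n,f,r in(("top",(235,310,230,330),6),("side",(235,325,280,380),6)):
    im=env.read_camera(n)
    cv2.imwrite(f"pics/n_{n}.png",cv2.resize(im[f[0]:f[1],f[2]:f[3]],None,fx=r,fy=r,interpolation=cv2.INTER_CUBIC))
    print(n,(P(n,[env.state()["eef_pos"]])-[f[2],f[0]]+.5)*r)
E
```

```text
2.7667 [453.5  59.2 179.5] 1.364 [-0.6  0.8  0.4] [-0.01  0.3   2.   -0.    0.84  0.19]
454.5,61.6,170,1.36 [2.5 0.5 9.5 0.2]
top [[188.97040121 177.52818806]]
side [[267.28722952 211.02250226]]
```

View pics/n_side.png

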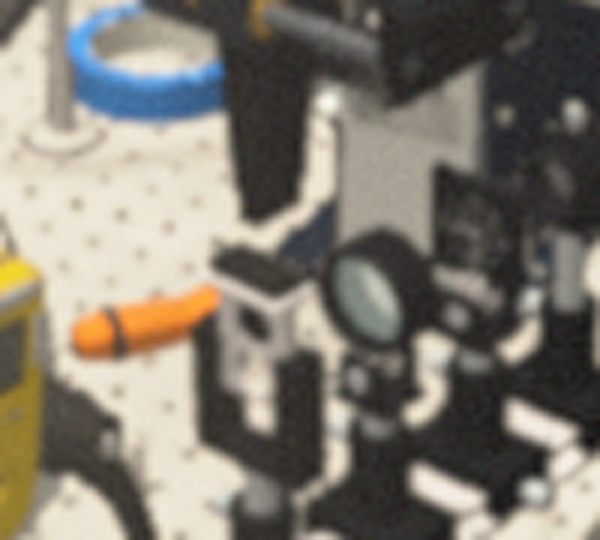

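The side view shows the fingertip end at about (272,215), just above the cap, whose top centre is at about (260,265). The target plate stands behind the lens at (470,215). A quick lateral check comes before descending.

```bash
python3 - <<'E'
from h import *
for p in [(453.5,59.2,160.5),(454.5,61.6,160.5),(454.5,65,160.5),(460,61.6,160.5)]:
    print(p,((P("side",[p])-[280,235]+.5)*6).round(1))
o=onz("side",[np.array([260,265])/6-.5+[280,235]],160.5);print(o)
E
```

```text
(453.5, 59.2, 160.5) [[268.7 260.6]]
(454.5, 61.6, 160.5) [[262.7 263.1]]
(454.5, 65, 160.5) [[257.8 267.7]]
(460, 61.6, 160.5) [[248.7 259.4]]
[[454.72668798  63.10210716 160.5       ]]
```

Emit:
step_arm([
  [[3.4,0.3,2,0,-1],[3.4,0.3,5,0,-1],[3.4,0.3,8,0,-1],[3.4,0.3,11,0,-1],[3.4,0.3,13,0,-1],[3.4,0.3,15,0,-1],[3.4,0.3,17,0,-1],[3.4,0.3,18,0,-1]],
])

```text
t: 3.53
eef_pos: [454.9, 62.5, 162.4]
tcp_rot: [-3.141, 0.0, 1.364]
ft_force: [0.2, -0.6, 0.0]
opening: 0.005
grip_force: 0.0
```

Emit:
step_arm([
  [[0,0,1,0,-1],[0,0,2,0,-1],[0,0,3,0,-1],[0,0,4,0,-1],[0,0,5,0,-1],[0,0,6,0,-1],[0,0,7,0,-1],[0,0,8,0,-1]],
])

```text
t: 4.2
eef_pos: [455.0, 62.5, 154.5]
tcp_rot: [3.141, 0.0, 1.364]
ft_force: [-1.1, -0.3, 1.8]
opening: 0.008
grip_force: 1.3
```

Emit:
step_arm([
  [[0,0,1,0,-1],[0,0,2,0,-1],[0,0,3,0,-1],[0,0,4,0,-1],[0,0,5,0,-1],[0,0,6,0,-1],[0,0,7,0,-1],[0,0,8,0,-1]],
])

```text
t: 4.87
eef_pos: [455.0, 62.5, 146.5]
tcp_rot: [3.141, 0.0, 1.364]
ft_force: [-1.0, -0.0, 3.4]
opening: 0.003
grip_force: 1.3
```

Emit:
step_arm([
  [[0,0,0.5,0,-1],[0,0,1,0,-1],[0,0,1.5,0,-1],[0,0,2,0,-1],[0,0,2,0,-1]],
])

```text
t: 5.28
eef_pos: [455.0, 62.5, 144.5]
tcp_rot: [3.142, 0.0, 1.364]
ft_force: [-0.6, -0.4, 2.7]
opening: 0.001
grip_force: 1.2
```

Emit:
step_arm([
  [[0,0,0.5,0,-1],[0,0,1,0,-1],[0,0,1.5,0,-1],[0,0,1.5,0,-1]],
])

```text
t: 5.62
eef_pos: [455.0, 62.5, 143.1]
tcp_rot: [3.141, 0.0, 1.364]
ft_force: [-1.4, -0.2, 4.0]
opening: 0.005
grip_force: 2.4
```

Emit:
step_arm([
  [[0,0,0.3,0,-1],[0,0,0.6,0,-1],[0,0,1,0,-1],[0,0,1,0,-1]],
])

```text
t: 5.95
eef_pos: [455.0, 62.5, 142.3]
tcp_rot: [3.141, -0.0, 1.364]
ft_force: [-2.0, -0.3, 6.6]
opening: 0.001
grip_force: 3.6
```

Emit:
step_arm([
  [[0,0,0.4,0,-1],[0,0,0.8,0,-1],[0,0,1.2,0,-1],[0,0,1.2,0,-1]],
])

```text
t: 6.28
eef_pos: [455.1, 62.5, 141.3]
tcp_rot: [3.141, -0.0, 1.364]
ft_force: [-2.9, -0.4, 9.6]
opening: 0.003
grip_force: 5.1
```

Emit:
step_arm([
  [[0,0,-0.5,0,-1],[0,0,-2,0,-1],[0,0,-5,0,-1],[0,0,-15,0,-1],[0,0,-35,0,-1],[0,0,-65,0,-1],[0,0,-95,0,-1],[0,0,-95,0,-1]],
])

```text
t: 6.95
eef_pos: [456.7, 62.6, 240.4]
tcp_rot: [3.135, -0.001, 1.364]
ft_force: [-0.6, -0.2, -0.1]
opening: 0.006
grip_force: 0.0
```

```bash
python3 to.py 395,-45,240,-0.21; python3 - <<'E'
from h import *
im=env.read_camera("side")
cv2.imwrite("pics/f_side.png",cv2.resize(im[265:355,300:400],None,fx=6,fy=6,interpolation=cv2.INTER_CUBIC))
E
```

```text
6.95 [456.7  62.6 240.4] 1.364 [-0.6 -0.2 -0.1] [-0.01  0.22  1.91 -0.    1.    0.2 ]
395,-45,240,-0.21 [-118.   -38.3    0.4   90.2]
```

View pics/f_side.png

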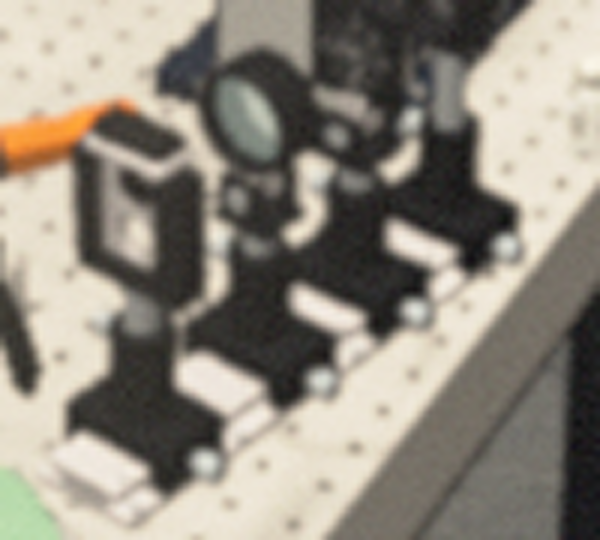

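The filter cap now sits directly on the guide frame at (130,130) and the force climbed to 9.6 N, so the slide is home. The lens is still upright at (255,110). Next is the target.

Emit:
step_arm([
  [[-8,-8,0,7,-1],[-18,-18,0,14,-1],[-30,-28,0,21,-1],[-42,-38,0,28,-1],[-54,-47,0,35,-1],[-62,-47,0,42,-1],[-70,-47,0,49,-1],[-80,-47,0,56,-1]],
])

```text
t: 7.67
eef_pos: [391.9, -6.3, 235.0]
tcp_rot: [-3.141, 0.001, 0.381]
ft_force: [0.7, 0.6, 0.2]
opening: 0.001
grip_force: 0.0
```

```bash
python3 to.py 388,-46,240,-0.21
```

```text
7.6667 [391.9  -6.3 235. ] 0.381 [0.7 0.6 0.2] [-0.19  0.13  2.06  0.    0.96  1.01]
388,-46,240,-0.21 [-18.4  35.4  -5.   33.8]
```

Emit:
step_arm([
  [[-6,12,0,7,-1],[-12,24,0,14,-1],[-18,35,0,21,-1],[-18.4,35.4,0,28,-1],[-18.4,35.4,0,34,-1],[-18.4,35.4,10,34,-1],[-18.4,35.4,30,34,-1],[-18.4,35.4,50,34,-1]],
])

```text
t: 8.33
eef_pos: [388.6, -45.8, 184.8]
tcp_rot: [3.142, -0.0, -0.207]
ft_force: [0.5, 0.4, -0.4]
opening: 0.003
grip_force: 0.0
```

```bash
python3 to.py 388,-46,127,-0.21;python3 - <<'E'
from h import *
im=env.read_camera("side")
cv2.imwrite("pics/g_side.png",cv2.resize(im[235:335,310:420],None,fx=6,fy=6,interpolation=cv2.INTER_CUBIC))
print(((P("side",[env.state()["eef_pos"],(388,-46,127),(408,-50,132)])-[310,235]+.5)*6).round())
E
```

```text
8.3333 [388.6 -45.8 184.8] -0.207 [ 0.5  0.4 -0.4] [-0.29  0.2   2.13 -0.    0.81  1.49]
388,-46,127,-0.21 [-0.5  0.3 57.8  0.2]
[[395. 119.]
 [389. 251.]
 [344. 221.]]
```

View pics/g_side.png

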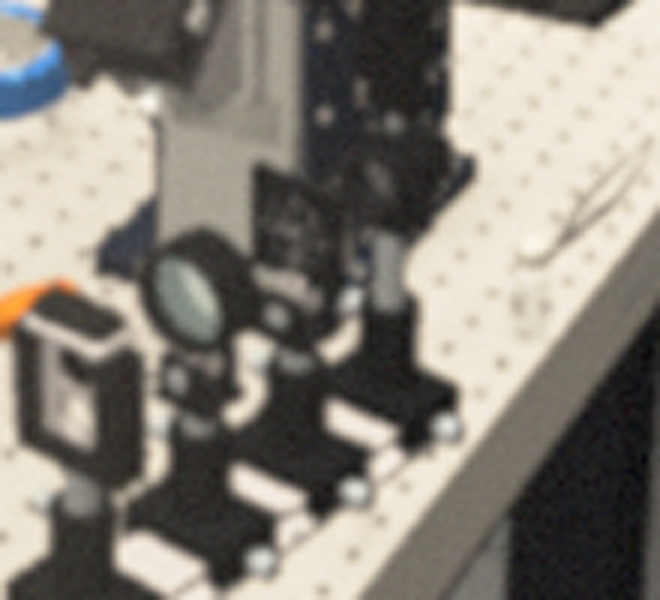

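The target plate stands with its near edge at about (338,220), against a prediction of (344,221), so the estimate holds. I'll lower the fingertip in front of it.

Emit:
step_arm([
  [[0,0,10,0,-1],[0,0,25,0,-1],[0,0,40,0,-1],[0,0,50,0,-1],[0,0,57,0,-1],[0,0,57,0,-1]],
])

```text
t: 8.88
eef_pos: [388.2, -45.7, 127.8]
tcp_rot: [-3.141, 0.003, -0.207]
ft_force: [-0.7, -0.2, 0.1]
opening: 0.005
grip_force: 0.0
```

Emit:
step_arm([
  [[2,0,0,0,-1],[4,0,0,0,-1],[6,0,0,0,-1],[8,0,0,0,-1],[10,0,0,0,-1],[12,0,0,0,-1],[14,0,0,0,-1],[16,0,0,0,-1]],
])

```text
t: 9.55
eef_pos: [404.7, -49.2, 129.0]
tcp_rot: [3.141, -0.0, -0.207]
ft_force: [-0.4, -0.5, 1.0]
opening: 0.006
grip_force: 0.2
```

Emit:
step_arm([
  [[2,0,0,0,-1],[4,0,0,0,-1],[6,0,0,0,-1],[8,0,0,0,-1],[10,0,0,0,-1],[12,0,0,0,-1],[14,0,0,0,-1],[16,0,0,0,-1]],
])

```text
t: 10.22
eef_pos: [420.4, -52.5, 128.9]
tcp_rot: [3.142, -0.0, -0.207]
ft_force: [0.1, -0.4, -0.2]
opening: 0.003
grip_force: 0.0
```

Emit:
step_arm([
  [[1.5,0,0,0,-1],[3,0,0,0,-1],[4.5,0,0,0,-1],[6,0,0,0,-1],[8,0,0,0,-1],[10,0,0,0,-1],[10,0,0,0,-1]],
])

```text
t: 10.8
eef_pos: [430.3, -54.6, 128.9]
tcp_rot: [3.141, -0.0, -0.207]
ft_force: [0.5, -0.1, -0.4]
opening: 0.004
grip_force: 0.0
```

```bash
python3 - <<'E'
from h import *
im=env.read_camera("side")
cv2.imwrite("pics/k_side.png",cv2.resize(im[235:335,310:420],None,fx=6,fy=6,interpolation=cv2.INTER_CUBIC))
E
```

```text
(no output)
```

View pics/k_side.png

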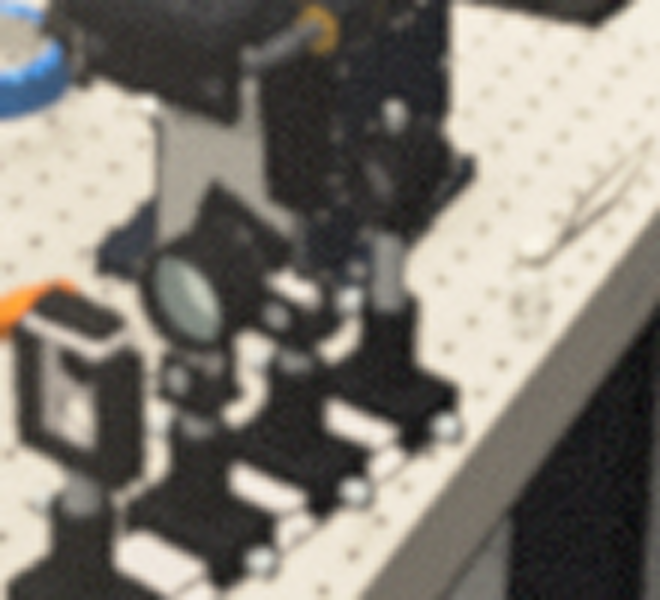

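The target is leaning back about 40°, with its top edge now at (215,190)–(290,250), and the lens still stands. I'll push a little farther.

Emit:
step_arm([
  [[1.5,0,0,0,-1],[3,0,0,0,-1],[4.5,0,0,0,-1],[6,0,0,0,-1],[8,0,0,0,-1],[10,0,0,0,-1],[10,0,0,0,-1]],
])

```text
t: 11.43
eef_pos: [440.1, -56.7, 128.9]
tcp_rot: [3.141, -0.0, -0.207]
ft_force: [-1.0, -0.9, -1.1]
opening: 0.005
grip_force: 0.0
```

Emit:
step_arm([
  [[-4,0,0,0,-1],[-10,0,0,0,-1],[-18,0,-10,0,-1],[-28,0,-30,0,-1],[-36,0,-60,0,-1],[-36,0,-95,0,-1],[-36,0,-110,0,-1],[-36,0,-110,0,-1]],
])

```text
t: 12.1
eef_pos: [404.9, -49.3, 241.9]
tcp_rot: [3.141, -0.006, -0.207]
ft_force: [-0.3, -0.3, 0.2]
opening: 0.005
grip_force: 0.0
```

```bash
python3 - <<'E'
from h import *
im=env.read_camera("side")
cv2.imwrite("pics/l_side.png",cv2.resize(im[235:335,290:420],None,fx=6,fy=6,interpolation=cv2.INTER_CUBIC))
s=env.state();print(s["eef_pos"],s["ft_force"],s["t"])
E
```

```text
[404.35158756 -49.10404814 239.91443824] [-0.2636329  -0.71829875 -0.64163825] 12.15
```

View pics/l_side.png

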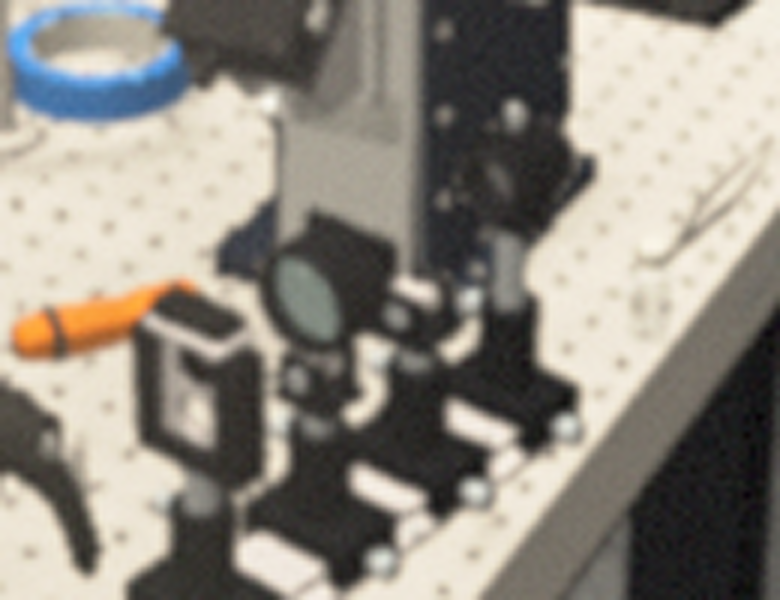

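The target has dropped, with its top corner at about (312,212) and its side edge running to (395,240). The lens and filter are unchanged. I'll check numerically that this matches a flat plate.

```bash
python3 - <<'E'
from h import *
y=-0.21;X=np.array([np.cos(y),np.sin(y),0]);O=np.array([429.5,-54.7,88])
for th in (.7,1.0,1.3,1.571):
    c,s=np.cos(th),np.sin(th)
    q=[O+X*(a*c+l*s)+np.array([0,0,-a*s+l*c]) for a,l in((-22,54),(22,54),(-22,10))]
    print(th,((P("side",q)-[290,235]+.5)*6).round().tolist())
E
```

```text
0.7 [[378.0, 161.0], [309.0, 199.0], [438.0, 263.0]]
1.0 [[346.0, 166.0], [298.0, 231.0], [423.0, 252.0]]
1.3 [[320.0, 184.0], [297.0, 269.0], [408.0, 246.0]]
1.571 [[304.0, 208.0], [305.0, 306.0], [394.0, 245.0]]
```

```bash
python3 -c "
from cell import env
print(env.job_done())"
```

```text
the job is handed in; nothing more can be done
None
```

The job is handed in at about 12 s: the filter slide was pressed home first (peak about 10 N), then the target was pushed over and lies flat. The lens still stands, the fingers touch nothing, and I knocked no loose items, though I took no final picture of them all.

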